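# Click the stock counter on to its mark

### The arm

A 6-joint arm with a two-finger parallel gripper is mounted at the origin on the work surface. World frame = base frame: x ahead of the robot, y to its left, z up, the work surface at z = 0. Lengths are in mm, angles in rad, forces in N, time in s.
With the tool pointing down it reaches from about 300 to 775 mm from the base axis. Payload 14.6 kg.
Tool frame: the origin (TCP) lies on the centre line of the jaws, within the pads' length; the fingertips stand 22 mm ahead of it and the grasp point (between the pads) lies 3 mm ahead of it; x points along the fingers, z is the direction in which the jaws open and shut, and the axes are right-handed (so a half turn about x gives the same grasp; the last joint's range is limited). The gripper opens to 85 mm and grips with 20 to 120 N. Pads are 22 mm wide; open, the fingers measure 114 mm over their backs; the gripper's body (76 mm by 85 mm) begins 54 mm behind the grasp point. The pads swing forward as they close: fully open they stand 13 mm farther back than shut.
Start: joints at [1.168, 0.3, 1.521, -0, 1.321, -0.067], TCP at [181.236, 519.272, 253.281] pointing down, gripper open.
Joint ranges: [-3.03, 3.03], [-0.79, 2.21], [0.23, 2.52], [-1.04, 4.18], [0, 3.07], [-2.55, 2.55]. Speed limits (rad/s): [2.22, 2.22, 2.57, 3.14, 3.14, 3.14].

### API

Orientations are given as [roll, pitch, yaw] about the fixed x, y, z axes, in that order (R = Rz(yaw) Ry(pitch) Rx(roll)).
In Python, from cell import sensors, camera, arm gives the robot as it stands.
- The arm moves only by the tool play_rows, never from a script. Its argument "plan" is a list of rows, each a list of 2 entries, a list of its own where there are three numbers: the shift along the tool's x, y, z each as a share of 0.025 m, from -1 to 1, then the turn about the tool's x as a share of 90 degrees, from -1 to 1. A call has 1 to 12 rows; each row shifts and turns the commanded pose from where the row before left it, along the tool's axes as they then stand; what a row does not reach is not made up. A row lasts 1/8 s, in which the tool goes at most 62.5 mm and 10.7 degrees, less where a joint would pass 70% of its speed; a pose out of reach is approached as far as the arm can. A call with a number of a shift or a turn outside -1 to 1 is refused whole. A call with a gripper value outside its range is refused whole. "claw" is the gripper command: -1 is fully open, 1 is shut, values between are in proportion, set as the call begins (left out, the last holds). The fingers move at their own pace and stop on an object; "force" is the grip in N (left out, the last holds). Time passes only in rows, so rows that do not move let the fingers close. It gives the time, the measured TCP pose, the force and the opening at its end, in the units of the state.
- sensors.get_state(): the state, without advancing time (a new reading comes with each control period).
- camera(name): name is "side" or "top"; returns a dict with "pixels" (420x560x3 uint8, red, green, blue), "camera_matrix" (3x3 intrinsics, pixels), "extrinsics" (4x4, takes a point from world to camera coordinates). Camera axes: x right, y down, z forward; pixel columns grow to the right and rows downward; lengths in mm; the calibration is good to about 2 mm. A picture is of the moment at which its call begins. There is no depth.
- arm.finish_job(): hands the job in, once; it reports no verdict.
The state is a dict: "clock": time; "joint_pos": joint angles; "qd": joint speeds; "effort": joint torques, N m; "tool_pos": TCP position; "tcp_rot": TCP orientation; "ft_force": force on the tool from outside, world axes, zero at the start; "torque": the same for the moment, N m; "grip_width": finger opening in mm.
Only numpy, scipy, OpenCV 4.12 (cv2) and the standard library are available. Lean on these libraries where they do the work, as an engineer would, in place of code of your own. Each camera call takes 0.05 s, during which the arm holds its last target.

### The job

Of the two stock counters on the shelf top, take the larger. With a fingertip, flick its black thumbwheel anticlockwise (seen from above) one click at a time, lifting the fingertip clear and letting the wheel rest after every click, until its one broad lobe (the one with the upright peg) points straight at the steel pointer on the case, and do not run past it. Do not grasp or lift anything, do not turn the smaller counter's wheel, and leave everything else standing where it is.

Things in the scene. Friction and masses are not known exactly. Their poses are not given: they have to be found in the camera images.
- counter: The larger counter, fixed to the table: a aluminium case 160 x 130 x 40 mm with a flat six-lobed black thumbwheel on top. The origin lies on the table under the wheel's upright axis; z is up; x runs from the axis to the steel pointer. The case reaches from x = -65 to +95 mm and y = -65 to +65 mm.
- wheel (a joint): Angle of the larger counter's thumbwheel, rad, growing anticlockwise seen from above; 0 = broad lobe at the pointer. A spring detent holds it at every multiple of pi/3; it starts 2, 3 or 4 clicks short (about -2.09, -3.14 or -4.19) and has stops at -4.8 and +1.45. Pushing it past half a click (about 1.5 to 2.5 N at a lobe) makes it jump to the next click, where it stays.
- wheel_axis (a point): Centre of the thumbwheel's top face, on its axis, 61 mm up. Lobes: six, every 60 degrees, from hub radius 28 mm to tip radius 56 mm, from 45 to 61 mm above the table; five are 10 mm wide and one, the broad lobe, is 20 mm wide with an upright peg on it, 12 mm across and 16 mm tall (top 77 mm above the table), 45 mm from the axis.
- broad_lobe (a point): Middle of the broad lobe's tip on its top edge, 56 mm from the axis, 61 mm above the table; turns with the wheel.
- pointer (a point): Inner tip of the steel pointer on the case, 60 mm from the wheel's axis, its top 58 mm above the table; the pointer is 22 mm wide and runs from there out to the case's edge.
- small_counter: The smaller counter, fixed to the table: aluminium case 100 x 85 x 30 mm with a like wheel 68 mm across, top at 43 mm. Origin on the table under its wheel's axis, x towards its pointer. To be left alone.
- small_wheel (a joint): Angle of the smaller counter's wheel, rad; starts at 0 and must stay there.
- glove_box_mid (a point): yellow glove box, 230 x 120 x 70 mm; bystander, the point is its centre half-way up
- spray_bottle_mid (a point): white bottle, 72 mm across, 175 mm tall; bystander, the point is its centre half-way up
- jar_mid (a point): amber jar, 60 mm across, 75 mm tall; bystander, the point is its centre half-way up
- cup_mid (a point): clear cup, 68 mm across, 85 mm tall; bystander, the point is its centre half-way up
- marker_mid (a point): dark marker pen lying flat, 120 x 16 x 16 mm; bystander, the point is its centre half-way up
Not all that is in view belongs to the job. Leave any green look-alike of the counter alone.

How it is judged (in metres and radians):
On the way, in this order (a step that is already met when the one before it is completed fails the run):
1. the wheel rests one click short of the mark (within 0.2 rad), no finger on it (value of joint wheel between -1.247 and -0.847 rad and velocity of joint wheel between -0.2 and 0.2 rad/s and contact force between the fingers and counter below 0.1 N), for 0.2 s.
2. the wheel rests at the mark (within 0.2 rad), no finger on it (value of joint wheel between -0.2 and 0.2 rad and velocity of joint wheel between -0.2 and 0.2 rad/s and contact force between the fingers and counter below 0.1 N), for 0.2 s.
At the end, for the whole second after the job is handed in: The larger counter's wheel is at rest with its broad lobe within 0.2 rad (11 degrees) of the pointer, the smaller wheel is within 0.25 rad of its start, and every bystander is within 30 mm of where it stood (value of joint wheel between -0.2 and 0.2 rad and velocity of joint wheel between -0.2 and 0.2 rad/s and value of joint small_wheel between -0.25 and 0.25 rad and distance of each of glove_box_mid, spray_bottle_mid, jar_mid, cup_mid, marker_mid from where it was at the start of the episode below 0.03 m); the robot touches nothing.
It fails at once if the larger counter's wheel is run past the mark by more than half a click (0.6 rad) (value of joint wheel above 0.6 rad).
It fails at once if the smaller counter's wheel is turned by more than 0.25 rad (not (value of joint small_wheel between -0.25 and 0.25 rad)).
It fails at once if a bystander is lifted, carried or pushed more than 30 mm (distance of any of glove_box_mid, spray_bottle_mid, jar_mid, cup_mid, marker_mid from where it was at the start of the episode above 0.03 m).
It also fails if it takes over 64 s, if anything falls off the work surface, if the arm or the gripper's body presses on something with over 40 N, if the wrist force passes 120 N, or if a joint passes its speed limit or range.

## Working session

There is one attempt and no reset: what is moved stays moved. The work goes in short steps, Python scripts to look and compute and a tool call to move; the robot and the scene stay as the last step left them, time stands still between calls to the robot, and variables do not carry over. Pictures are saved under pics/ and viewed, and the job is handed in when it is done.

Besides the shell and the picture viewer there is one more tool, called after "Call:" as name(argument=value, ...) on one line, values as JSON. play_rows: Moves the arm, as the interface text tells. Its arguments: {"type":"object","properties":{"plan":{"type":"array"},"claw":{"type":"number"},"force":{"type":"number"}},"required":["plan"]}

```bash
mkdir -p pics; ls; python3 - <<'E'
from cell import sensors, camera, arm
import cv2,json
print(sensors.get_state())
for n in("top","side"):
    c=camera(n); cv2.imwrite(f"pics/{n}0.png",c["pixels"][:,:,::-1]); print(n,c["camera_matrix"],c["extrinsics"])
E
```

```text
pics
{'clock': 0.0, 'joint_pos': array([ 1.16840551e+00,  3.00499037e-01,  1.52157358e+00, -3.06642181e-05,
        1.32068034e+00, -6.65991717e-02]), 'qd': array([ 0.00072078,  0.00048857,  0.00102225, -0.00029539,  0.00033529,
       -0.00103536]), 'effort': array([ 3.27900407e-04, -5.43497837e+01, -3.61789834e+01, -7.45030525e-05,
        3.94305767e-03,  7.63655498e-05]), 'tool_pos': array([181.1642044 , 519.09471713, 252.70914227]), 'tcp_rot': array([ 3.10058578,  1.56963565, -1.94758724]), 'ft_force': array([ 1.01717939, -0.65108935,  0.65742575]), 'torque': array([-0.01810991,  0.00800588, -0.01163696]), 'grip_width': 85.17130034787843}
top [[486.73880082   0.         287.37060707]
 [  0.         486.73880082 208.28736108]
 [  0.           0.           1.        ]] [[ 1.44837619e-02 -9.99879341e-01 -5.61467641e-03  1.12452564e+01]
 [-9.91610620e-01 -1.36421934e-02 -1.28538976e-01  5.04189522e+02]
 [ 1.28446870e-01  7.42930068e-03 -9.91688564e-01  1.24912947e+03]
 [ 0.00000000e+00  0.00000000e+00  0.00000000e+00  1.00000000e+00]]
side [[519.53228363   0.         289.49943124]
 [  0.         519.53228363 207.31627998]
 [  0.           0.           1.        ]] [[ 6.99108732e-01 -7.14739977e-01 -1.98430192e-02 -3.44310348e+02]
 [-5.60737300e-01 -5.30832476e-01 -6.35445169e-01  3.46325382e+02]
 [ 4.43644747e-01  4.55371988e-01 -7.71890984e-01  1.15542380e+03]
 [ 0.00000000e+00  0.00000000e+00  0.00000000e+00  1.00000000e+00]]
```

View pics/top0.png

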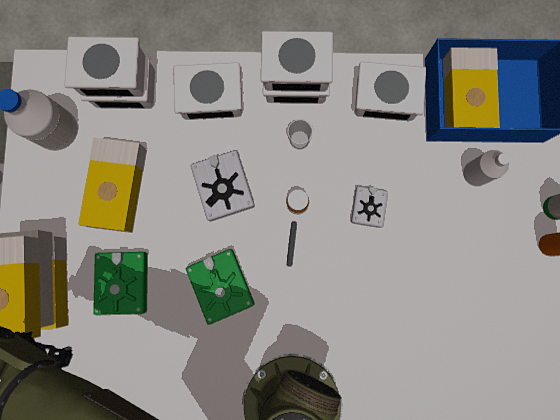

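View pics/side0.png

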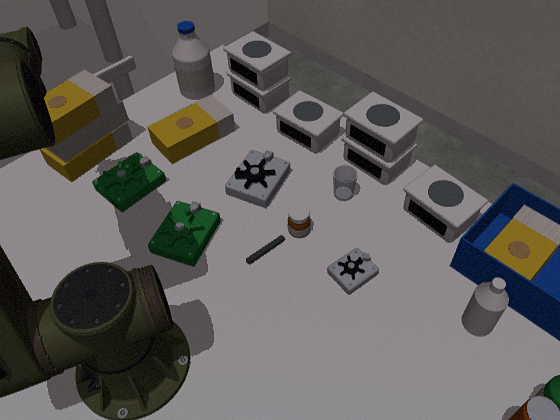

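The larger aluminium counter is at about (222,187) in top and (257,172) in side. The small one is at (370,207) in top. I'll zoom in on the larger one.

```bash
cat > h.py <<'E'
import numpy as np,cv2
from cell import sensors,camera,arm
def ray(c,uv,z):
    K=np.array(c["camera_matrix"]);E=np.array(c["extrinsics"]);R=E[:3,:3];t=E[:3,3]
    d=R.T@np.linalg.inv(K)@np.array([uv[0],uv[1],1.]);o=-R.T@t
    return o+d*(z-o[2])/d[2]
def proj(c,p):
    K=np.array(c["camera_matrix"]);E=np.array(c["extrinsics"])
    q=K@(E[:3,:3]@np.array(p,float)+E[:3,3]);return q[:2]/q[2]
def crop(c,name,x0,y0,w,h,s):
    im=c["pixels"][y0:y0+h,x0:x0+w,::-1]
    cv2.imwrite(name,cv2.resize(im,None,fx=s,fy=s,interpolation=cv2.INTER_CUBIC))
E
python3 - <<'E'
from h import *
t=camera("top");s=camera("side")
crop(t,"pics/t1.png",180,140,85,90,6);crop(s,"pics/s1.png",215,140,85,75,7)
g=cv2.cvtColor(t["pixels"],cv2.COLOR_RGB2GRAY)
m=(g<70).astype(np.uint8);m[:140]=0;m[230:]=0;m[:,:190]=0;m[:,255:]=0
n,l,st,ce=cv2.connectedComponentsWithStats(m)
for i in range(1,n):
    if st[i,4]>30: print(st[i],ce[i],ray(t,ce[i],61))
E
```

```text
[202 163  42  46 573] [221.38917976 189.28970332] [547.5472852  189.71056007  61.        ]
```

View pics/t1.png

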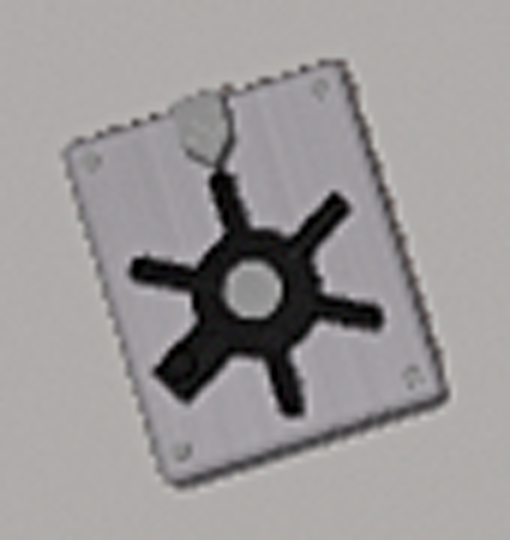

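View pics/s1.png

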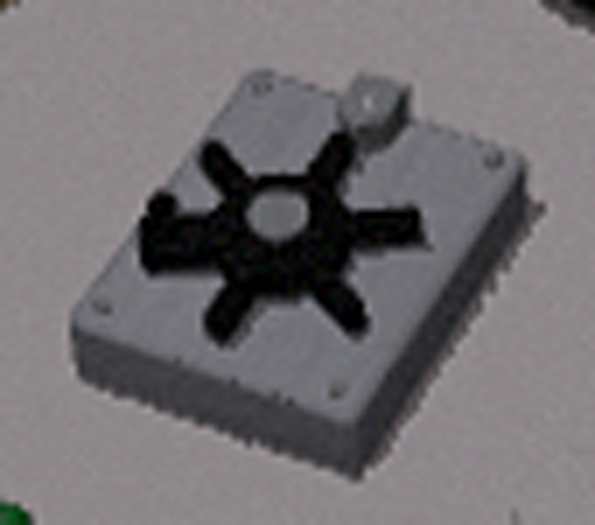

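```bash
python3 - <<'E'
from h import *
from scipy.spatial.transform import Rotation as R
t=camera("top");s=camera("side")
def hub(c,x0,y0,w,h):
    g=cv2.cvtColor(c["pixels"],cv2.COLOR_RGB2GRAY)
    m=np.zeros_like(g);m[y0:y0+h,x0:x0+w]=(g[y0:y0+h,x0:x0+w]<75)
    cs,hh=cv2.findContours(m,cv2.RETR_CCOMP,cv2.CHAIN_APPROX_NONE)
    for i,k in enumerate(cs):
        if hh[0][i][3]>=0 and cv2.contourArea(k)>20:
            M=cv2.moments(k);yield (M['m10']/M['m00'],M['m01']/M['m00']),cv2.contourArea(k)
for c,b,z in((t,(195,155,60,60),61),(s,(230,155,55,40),61)):
    for uv,a in hub(c,*b): print(uv,a,ray(c,uv,61),ray(c,uv,64))
for p in((222,179),(213,163),(345,205),(375,315),(290,405),(180,378),(140,270)):
    uv=((p[0]+.5)/6-.5+180,(p[1]+.5)/6-.5+140); print(p,ray(t,uv,61))
# case top corners
for p in((68,143),(340,62),(445,395),(172,488)):
    uv=((p[0]+.5)/6-.5+180,(p[1]+.5)/6-.5+140); print('corner',ray(t,uv,40))
st=sensors.get_state();print(R.from_euler('xyz',st['tcp_rot']).as_matrix(),st['ft_force'])
E
```

```text
(221.63440860215053, 187.71684587813618) 93.0 [551.68396709 189.20666548  61.        ] [551.17133851 188.77121889  64.        ]
(254.2253968253968, 170.32698412698412) 52.5 [550.09475799 191.38964325  61.        ] [548.29095198 189.14908488  64.        ]
(222, 179) [599.79621629 203.90480179  61.        ]
(213, 163) [606.82071006 208.05077139  61.        ]
(345, 205) [589.03072588 150.18786525  61.        ]
(375, 315) [540.95052056 135.90640659  61.        ]
(290, 405) [501.31892563 171.39439175  61.        ]
(180, 378) [512.37814333 219.08809522  61.        ]
(140, 270) [559.26382028 238.04281931  61.        ]
corner [619.50212263 275.87271754  40.        ]
corner [657.74202683 156.58738751  40.        ]
corner [509.3919243  106.52695264  40.        ]
corner [466.92235256 224.43167143  40.        ]
[[-1.75925958e-04 -9.44161213e-01  3.29483796e-01]
 [-3.53467517e-04  3.29483840e-01  9.44161149e-01]
 [-9.99999922e-01  4.96406353e-05 -3.91695080e-04]] [ 0.31202916 -0.0098369   0.46098108]
```

Call:
play_rows(plan=[[[0,-1,-0.44],-0.087],[[0,-1,-0.44],0],[[0,-1,-0.44],0],[[0,-1,-0.44],0],[[0,-1,-0.44],0],[[0,-1,-0.44],0],[[0,-1,-0.44],0],[[0,-1,-0.44],0],[[0,-1,-0.44],0],[[0,-1,-0.44],0],[[0,-1,-0.44],0],[[0,-1,-0.44],0]], claw=1, force=20)

```text
clock: 1.8
tool_pos: [447.5, 327.1, 253.2]
tcp_rot: [2.174, 1.571, -2.738]
ft_force: [0.0, 0.4, -0.2]
grip_width: 0.0
```

Call:
play_rows(plan=[[[0,-1,-0.44],0],[[0,-1,-0.44],0],[[0,-1,-0.44],0],[[0,-1,-0.44],0],[[0,-1,-0.44],0],[[0,-1,-0.42],0],[[1,0,0],0],[[1,0,0],0],[[1,0,0],0],[[1,0,0],0],[[1,0,0],0],[[0.6,0,0],0]])

```text
clock: 3.3
tool_pos: [580.6, 233.7, 112.0]
tcp_rot: [2.079, 1.569, -2.832]
ft_force: [-0.5, 0.3, 0.6]
grip_width: 0.3
```

```bash
python3 - <<'E'
from h import *
from scipy.spatial.transform import Rotation as R
t=camera("top");s=camera("side")
crop(t,"pics/t2.png",170,120,110,110,5);crop(s,"pics/s2.png",205,80,110,125,5)
st=sensors.get_state();print(st['tool_pos'],R.from_euler('xyz',st['tcp_rot']).as_matrix(),st['ft_force'],st['clock'])
p=st['tool_pos'];
for dz in (0,22,35): print(proj(s,p-[0,0,dz]), (proj(s,p-[0,0,dz])-[205,80])*5)
E
```

```text
[580.39782393 233.56576282 111.79831885] [[-2.35922693e-03 -9.80227472e-01  1.97859891e-01]
 [-8.03815559e-04  1.97862236e-01  9.80229508e-01]
 [-9.99996894e-01  2.15354099e-03 -1.25472401e-03]] [ 0.73650387 -0.37685742  0.19096973] 3.4
[250.45001389 144.17695166] [227.25006946 320.88475829]
[251.06377027 149.92550099] [230.31885135 349.62750495]
[251.41973346 153.25951429] [232.09866728 366.29757145]
```

View pics/s2.png

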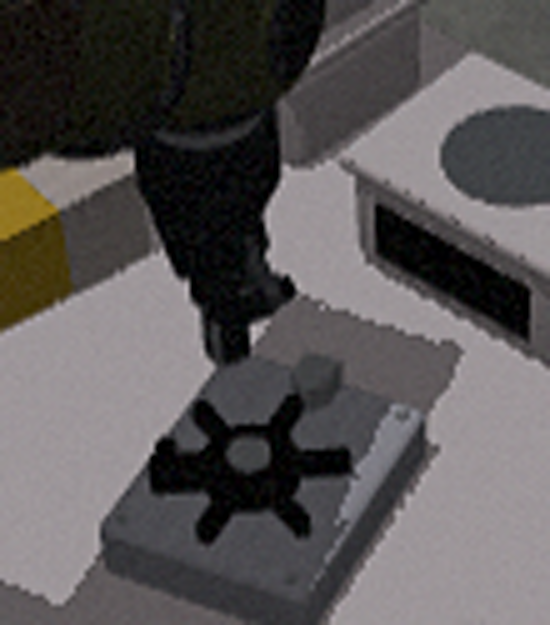

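View pics/t2.png

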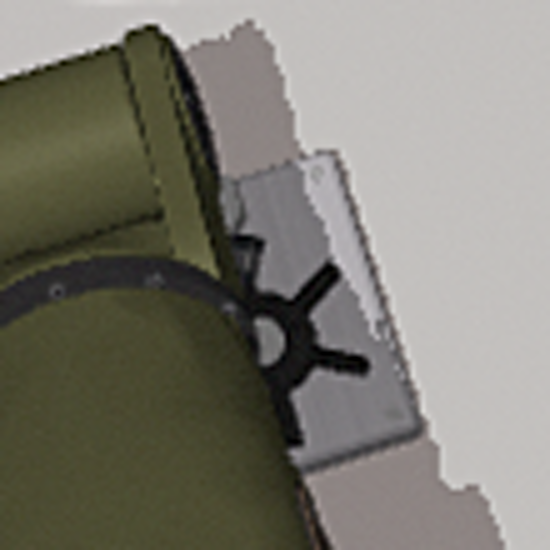

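Call:
play_rows(plan=[[[0.5,-0.1,0],0],[[0.5,0,0],0],[[0,0,0],0],[[0,0,0],0]])

```text
clock: 3.9
tool_pos: [583.5, 233.3, 88.6]
tcp_rot: [-1.079, 1.57, 0.292]
ft_force: [0.2, 0.5, 0.9]
grip_width: -0.2
```

Call:
play_rows(plan=[[[0.3,0,0],0],[[0.32,0,0],0],[[0,0,0],0],[[0,0,0],0]])

```text
clock: 4.4
tool_pos: [583.4, 233.3, 72.8]
tcp_rot: [-0.991, 1.571, 0.38]
ft_force: [-0.4, -0.1, -0.2]
grip_width: 0.2
```

```bash
python3 - <<'E'
from h import *
s=camera("side")
crop(s,"pics/s3.png",205,80,110,125,5)
st=sensors.get_state();print(st['tool_pos'],st['ft_force'],st['clock'])
E
```

```text
[583.48622632 233.30098682  72.9728766 ] [ 1.28753287 -0.023513    0.04981857] 4.45
```

View pics/s3.png

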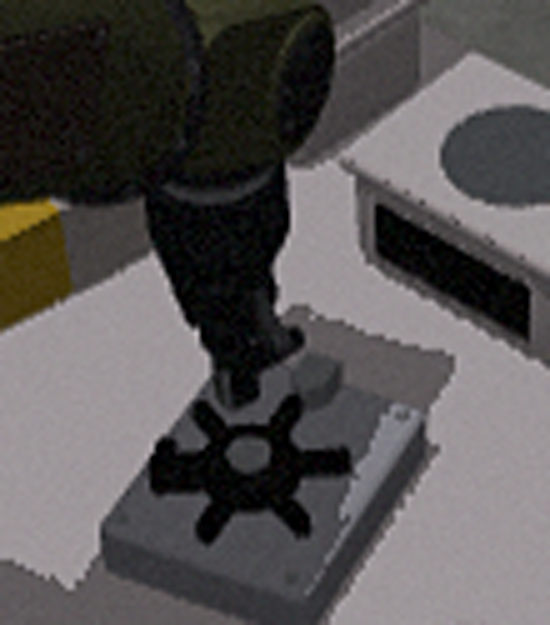

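The fingertip is in the gap between the pointer lobe and the next lobe anticlockwise (crop (238,395)). There is no contact, so I'll push along tool +y.

Call:
play_rows(plan=[[[0,0.25,0],0],[[0,0.25,0],0],[[0,0.25,0],0],[[0,0.25,0],0],[[0,0.25,0],0],[[0,0.25,0],0],[[0,0.25,0],0],[[0,0.1,0],0],[[0,0,0],0],[[0,0,0],0]])

```text
clock: 5.7
tool_pos: [538.2, 242.4, 72.8]
tcp_rot: [-1.106, 1.571, 0.265]
ft_force: [-0.8, -0.2, 0.7]
grip_width: 0.3
```

```bash
python3 - <<'E'
from h import *
s=camera("side")
crop(s,"pics/s4.png",205,80,110,125,5)
st=sensors.get_state();print(st['tool_pos'],st['ft_force'],st['clock'])
E
```

```text
[538.15901538 242.36557556  72.76847712] [ 0.51507506 -0.26244869  0.01676798] 5.75
```

View pics/s4.png

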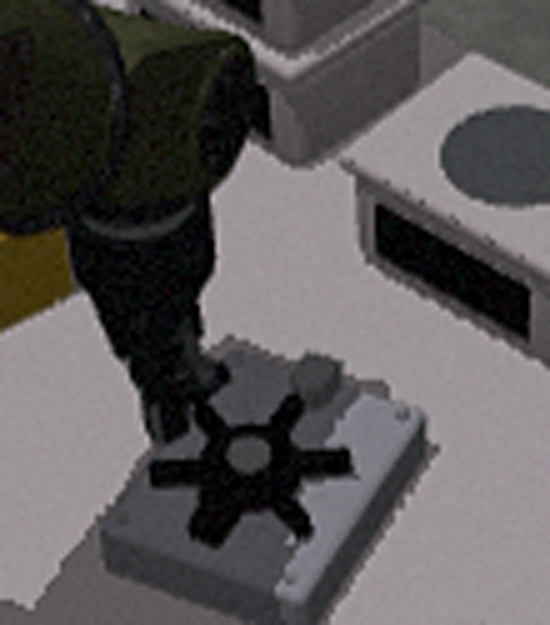

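One click made: the broad lobe moved from crop (165,465) to (210,525), and the finger is free in the gap. Now I'll lift, go back, lower and repeat.

Call:
play_rows(plan=[[[-0.6,0,0],0],[[-0.6,0,0],0],[[0,0,0],0],[[0,-0.9,0],0],[[0,-0.95,0],0],[[0,0,0],0],[[0,0,0],0],[[0.6,0,0],0],[[0.6,0,0],0],[[0,0,0],0],[[0,0,0],0]])

```text
clock: 7.12
tool_pos: [583.4, 233.3, 72.8]
tcp_rot: [-1.193, 1.571, 0.179]
ft_force: [0.2, -0.9, 0.4]
grip_width: -0.1
```

Call:
play_rows(plan=[[[0,0.25,0],0],[[0,0.25,0],0],[[0,0.25,0],0],[[0,0.25,0],0],[[0,0.25,0],0],[[0,0.25,0],0],[[0,0.25,0],0],[[0,0.1,0],0],[[0,0,0],0],[[0,0,0],0]])

```text
clock: 8.38
tool_pos: [538.2, 242.4, 72.8]
tcp_rot: [-1.155, 1.571, 0.217]
ft_force: [-0.8, 0.2, -0.1]
grip_width: 0.1
```

```bash
python3 - <<'E'
from h import *
s=camera("side")
crop(s,"pics/s5.png",205,80,110,125,5)
st=sensors.get_state();print(st['tool_pos'],st['ft_force'],st['clock'])
E
```

```text
[538.15109851 242.37148871  72.7622466 ] [ 0.06598123  0.28618092 -0.17551022] 8.425
```

View pics/s5.png

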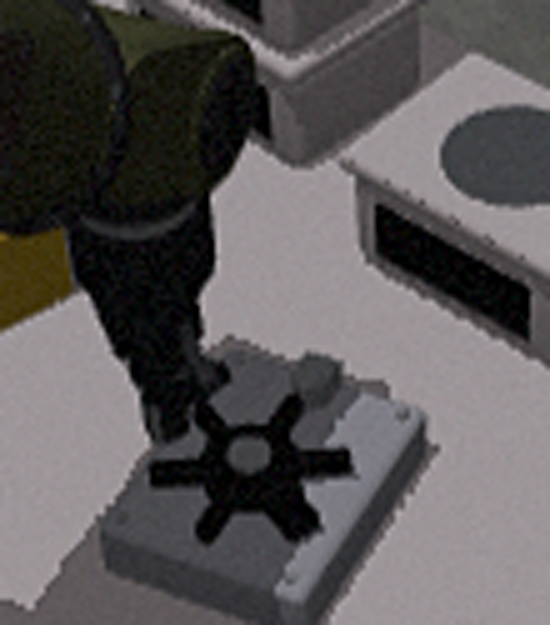

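Two clicks made: the broad lobe is at lower right, crop (300,515). Two to go.

Call:
play_rows(plan=[[[-0.6,0,0],0],[[-0.6,0,0],0],[[0,0,0],0],[[0,-0.9,0],0],[[0,-0.95,0],0],[[0,0,0],0],[[0,0,0],0],[[0.6,0,0],0],[[0.6,0,0],0],[[0,0,0],0],[[0,0,0],0]])

```text
clock: 9.8
tool_pos: [583.4, 233.3, 72.8]
tcp_rot: [2.312, 1.571, -2.6]
ft_force: [0.0, -0.3, -0.9]
grip_width: 0.0
```

Call:
play_rows(plan=[[[0,0.25,0],0],[[0,0.25,0],0],[[0,0.25,0],0],[[0,0.25,0],0],[[0,0.25,0],0],[[0,0.25,0],0],[[0,0.25,0],0],[[0,0.1,0],0],[[0,0,0],0],[[0,0,0],0]])

```text
clock: 11.05
tool_pos: [538.2, 242.4, 72.8]
tcp_rot: [-0.943, 1.571, 0.429]
ft_force: [0.7, 0.1, 0.8]
grip_width: 0.1
```

Call:
play_rows(plan=[[[-0.6,0,0],0],[[-0.6,0,0],0],[[0,0,0],0],[[0,0,0],0],[[0,0,0],0],[[0,0,0],0]])

```text
clock: 11.8
tool_pos: [537.9, 242.4, 102.4]
tcp_rot: [2.099, 1.57, -2.813]
ft_force: [0.8, -0.5, 0.3]
grip_width: -0.3
```

```bash
python3 - <<'E'
from h import *
s=camera("side")
crop(s,"pics/s6.png",205,80,110,125,5)
st=sensors.get_state();print(st['tool_pos'],st['ft_force'],st['clock'])
E
```

```text
[537.92904306 242.35977087 102.48233332] [-0.38172015 -0.95170556  0.41702114] 11.85
```

View pics/s6.png

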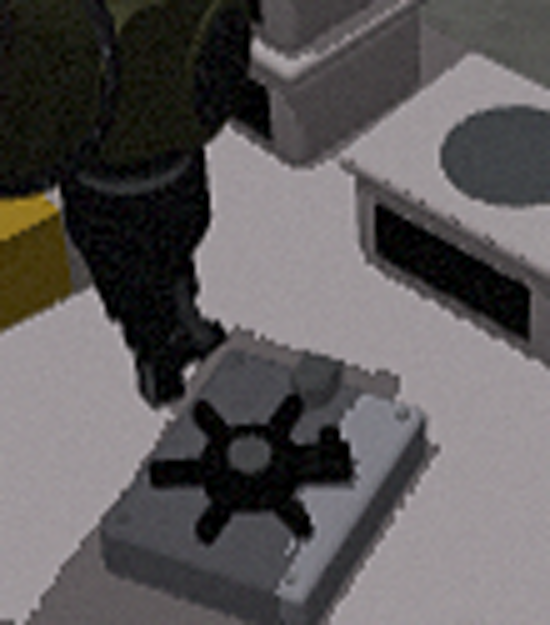

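Three clicks made. The broad lobe and peg are at crop (335,450), one click short, and the finger is clear. This is the last click.

Call:
play_rows(plan=[[[0,-0.9,0],0],[[0,-0.95,0],0],[[0,0,0],0],[[0,0,0],0],[[0.6,0,0],0],[[0.6,0,0],0],[[0,0,0],0],[[0,0,0],0]])

```text
clock: 12.85
tool_pos: [583.4, 233.3, 72.8]
tcp_rot: [-1.979, 1.571, -0.608]
ft_force: [-0.1, 0.6, 0.6]
grip_width: 0.5
```

Call:
play_rows(plan=[[[0,0.25,0],0],[[0,0.25,0],0],[[0,0.25,0],0],[[0,0.25,0],0],[[0,0.25,0],0],[[0,0.25,0],0],[[0,0.25,0],0],[[0,0.1,0],0],[[0,0,0],0],[[0,0,0],0]])

```text
clock: 14.1
tool_pos: [538.2, 242.4, 72.8]
tcp_rot: [-1.106, 1.571, 0.265]
ft_force: [0.5, -0.8, 0.7]
grip_width: 0.0
```

Call:
play_rows(plan=[[[-0.6,0,0],0],[[-0.6,0,0],0],[[-1,0,0],0],[[-1,0,0],0],[[-1,0,0],0],[[-1,0,0],0],[[0,0,0],0],[[0,1,0],0],[[0,1,0],0],[[0,1,0],0],[[0,1,0],0],[[0,1,0],0]])

```text
clock: 15.6
tool_pos: [414.5, 267.1, 202.3]
tcp_rot: [2.291, 1.57, -2.62]
ft_force: [0.3, -0.8, 0.9]
grip_width: -0.1
```

Call:
play_rows(plan=[[[0,1,0],0],[[0,1,0],0],[[0,0,0],0],[[0,0,0],0]])

```text
clock: 16.1
tool_pos: [366.9, 277.0, 202.7]
tcp_rot: [-1.447, 1.571, -0.076]
ft_force: [-0.3, 0.4, -0.2]
grip_width: 0.2
```

```bash
python3 - <<'E'
from h import *
s=camera("side");t=camera("top")
crop(s,"pics/s7.png",205,80,110,125,5);crop(t,"pics/t7.png",0,0,560,420,1)
st=sensors.get_state();print(st['tool_pos'],st['ft_force'],st['clock'])
E
```

```text
[367.04942273 276.86094056 202.64471515] [ 0.37888145 -0.3357238   1.29121502] 16.2
```

View pics/s7.png

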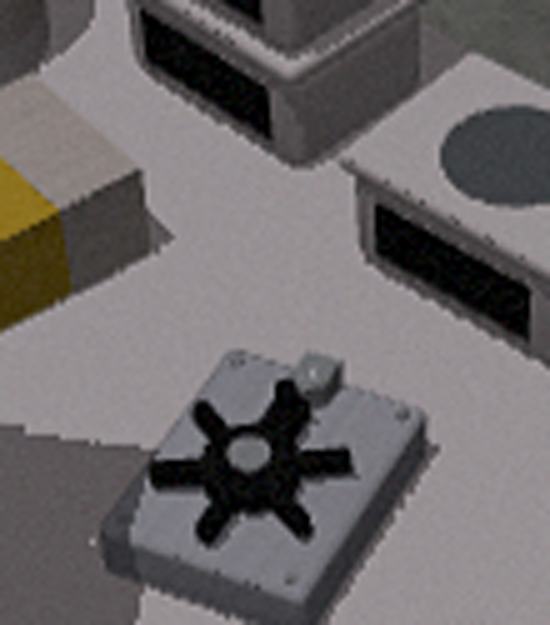

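View pics/t7.png

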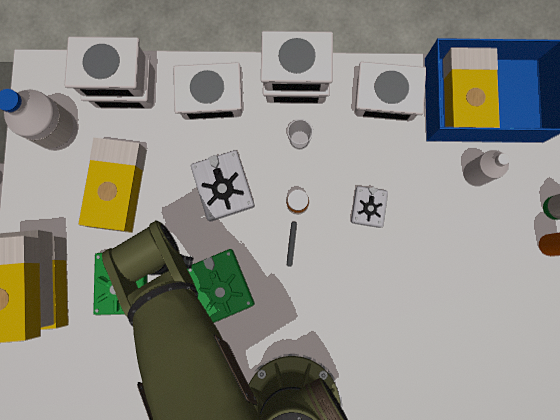

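The broad lobe with its peg is at the pointer (crop (293,395)), and the bystanders haven't moved. Handing in.

```bash
python3 - <<'E'
from cell import arm
print(arm.finish_job())
E
```

```text
the job is handed in; nothing more can be done
None
```

The larger counter's wheel now rests with its broad lobe and peg at the steel pointer, and the job is handed in at about 16 s of the 64 s allowed. The wheel started four clicks short. I pushed one lobe anticlockwise with the shut fingertips four times and lifted clear after each click.

- **Clicks:** side pictures taken after each click showed exactly one step each time, including the rest one click short with the finger lifted off.
- **Final pictures:** the top view shows the small counter's wheel and the bystanders where they stood at the start. The arm is clear of everything.
- **Limits of the checks:** I judged the final wheel angle by eye from the pictures, without measuring it. The force readings at the end of each move stayed at the sensor's noise level, about 1 N. No check failed or disagreed.

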